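# Close a two-part plaster mould and uncover its pour hole

### The arm

A 6-joint arm with a two-finger parallel gripper is mounted at the origin on the work surface. World frame = base frame: x ahead of the robot, y to its left, z up, the work surface at z = 0. Lengths are in m, angles in rad, forces in N, time in s.
With the tool pointing down it reaches from about 0.325 to 0.775 m from the base axis. Payload 5.5 kg.
Tool frame: the origin (TCP) lies midway between the tips of the shut fingers; the grasp point (between the pads) lies 19 mm behind it; z points along the fingers, y is the line along which they close (so a half turn about z gives the same grasp; the last joint's range is limited). The gripper opens to 85 mm and grips with 20 to 120 N. Pads are 22 mm wide; open, the fingers measure 114 mm over their backs; the gripper's body (76 mm by 85 mm) begins 54 mm behind the grasp point. The pads swing forward as they close: fully open they stand 13 mm farther back than shut.
Start: joints at [1.292, 0.091, 1.231, -0, 1.82, -0.057], TCP at [0.132, 0.585, 0.231] pointing down, gripper open.
Joint ranges: [-2.87, 2.87], [-0.86, 2.18], [0.17, 2.46], [-1.51, 4.65], [0.06, 2.69], [-2.65, 2.65]. Speed limits (rad/s): [2.57, 2.57, 3.01, 3.14, 3.14, 3.14].

### API

Orientations are given as a unit quaternion [x, y, z, w].
In Python, from rig import robot, grab_frame, get_calibration, spotter gives the robot as it stands.
- The arm moves only by the tool move_arm, never from a script. Its argument "targets" is a list of rows, each a list of 3 entries, a list of its own where there are three numbers: the shift along the tool's x, y, z in mm, then the turn, a rotation vector about the tool's x, y, z in degrees, then the finger opening in mm, from 0 to 85.4. A call has 1 to 10 rows; each row is the pose to reach, as a shift and turn from the pose commanded when the call began, along the tool's axes at that moment; what a row does not reach only later rows make up. A row lasts 1/8 s, in which the tool goes at most 62.5 mm and 10.7 degrees, less where a joint would pass 70% of its speed; a pose out of reach is approached as far as the arm can. A call with a gripper value outside its range is refused whole. The fingers move at their own pace and stop on an object; "force" is the grip in N (left out, the last holds). Time passes only in rows, so rows that repeat a pose let the fingers close. It gives the time, the measured TCP pose, the force, the opening and the grip force at its end, in the units of the state.
- robot.observe(): the state, without advancing time (a new reading comes with each control period).
- grab_frame(name): name is "scene" or "side" or "wrist"; returns (picture, depth): 384x512x3 uint8, blue, green, red; 384x512 float32, m along the optical axis (not along the pixel's ray), 0 where there is no reading.
- get_calibration(name): a dict with "camera_matrix" (3x3 intrinsics, pixels), "R" (3x3) and "t" (3): a world point X has camera coordinates R X + t. Camera axes: x right, y down, z forward; pixel columns grow to the right and rows downward; lengths in m; the calibration is good to about 2 mm. A picture is of the moment at which its call begins: read the wrist's pose just before it. get_calibration takes no time and is no camera call; for the wrist camera it gives the pose at the moment of the call.
- robot.finish_job(): hands the job in; it is judged then, once.
Trained networks look in the newest picture that a camera, given by its name, has taken for a name from the list of things; names that differ only in an ending like _2 or _b are one class to them, and where a whole thing is asked for, a point or a joint stands for the part that bears it (a point fixed in the world has none). Each returns a list of dicts, best first, with "score" (0 to 1); they miss things now and then, are a little off and sometimes report something else, mostly with a low value. They report only what shows in the picture. A call takes as long as a camera call. They do not tell look-alikes from the thing itself.
- spotter.boxes_of(camera, thing): "xyz" ([x, y, z] in m, in the coordinates of the camera as it stood for that picture, good to about 4 mm: the middle of the surface that is visible of it).
- spotter.tip_of(camera, thing): "xyz" ([x, y, z] in m, in the coordinates of the camera as it stood for that picture, good to about 4 mm: a listed point, or the origin of a listed thing).
The state is a dict: "time_s": time; "qpos": joint angles; "dq": joint speeds; "effort": joint torques, N m; "eef_pos": TCP position; "orientation": TCP orientation; "force": force on the tool from outside, world axes, zero at the start; "ft_torque": the same for the moment, N m; "grip_width": opening from 0.0 (shut) to 1.0 (fully open); "gripper_force": force on a finger pad.
Only numpy, scipy, OpenCV 4.12 (cv2) and the standard library are available. Lean on these libraries where they do the work, as an engineer would, in place of code of your own. Each camera call takes 0.05 s, during which the arm holds its last target. There are 200 camera calls.

### The job

Get the plaster mould ready for filling: bring the loose half (the one with the wooden batten on top) up to the half fixed on the casting board, so that it stands on the board with its face flush against the fixed half all along the seam and its ends level with the fixed half's ends. Only then swing the little dust cover on top of the fixed half aside on its pin until the pour hole is wholly clear. Do not tip the loose half over and leave the bowl, brush and jar where they are.

Things in the scene. Friction and masses are not known exactly. Their poses are not given: they have to be found in the camera images.
- bed: Casting board, fixed on the table, carrying the fixed mould half: plywood 220 (x) x 330 (y) x 15 mm thick. Origin at table level (board's underside), straight below the middle of the fixed half's parting face; z up. The board spans x -110 to +110, y -120 to +210 mm; its top (z = 15 mm) is bare on the +y side of the seam (y = 0).
- fixed_face (a point): Middle of the fixed half's parting face, 47.5 mm above the board's origin, same axes; the face looks to +y: a flat rim round a hollow. Off-white plaster block, in the board's frame x -65 to +65, y -90 to 0, z 15 to 80 mm. Low wooden battens, up to z = 45 mm, brace its ends (y -91 to -21, out to x +-83 mm) and its back (to y = -109 mm).
- half_mid (a point): Centre, half-way up, of the loose mould half's block: 130 (x) x 60 (y) x 65 mm high, plaster, 0.35 to 0.7 kg. Its -y face, 30 mm from here, is its hollow parting face, roughly towards the fixed half at the start, as it stands on the board. Closed, this point lies at x = 0, y = +30, z = +47.5 mm in the casting board's frame, x axes parallel.
- half_grip (a point): Middle of the wooden batten on top of the loose half, the handle to take it by: 80 mm long (along the half's x), 18 mm thick (along its y), 28 mm high; this point is half-way up it, 46.5 mm above and 5 mm to +y of half_mid. The block's top is 14 mm below this point.
- pour_hole (a point): Centre of the mouth of the pour hole, 28 mm across, in the top of the fixed half; at x = -25, y = -50, z = 80 mm in the casting board's frame.
- cover_knob (a point): Centre, half-way up, of the upright round wooden knob, 16 mm diameter, 28 mm tall, on the 48 mm round end of the dust cover, a flat 4 mm aluminium plate with its upper face 14 mm below this point. The cover turns about an upright pin at x = 30, y = -50 mm in the casting board's frame, 55 mm from the knob's axis.
- cover (a joint): Angle of the dust cover about its pin, rad: 0 = knob right above the pour hole. It grows, anticlockwise seen from above, as the knob swings away from the seam (towards the casting board's -y); end stop at 1.75. From about 0.75 the hole is wholly clear. It stays where it is left; about 1 N at the knob moves it.
- bowl: Bystander: terracotta bowl 110 mm wide, 50 mm high, on the table beyond the casting board. Origin under its centre.
- brush: Bystander: brush lying on the table beside the casting board's -y end. Leave alone.
- jar: Bystander: closed white jar 70 mm wide, 90 mm high, on the table past the casting board's +y end. Origin under its centre.
Not all that is in view belongs to the job. What is shaped like the part that bears half_mid but turquoise is not meant.

How it is judged:
On the way, in this order (a step that is already met when the one before it is completed fails the run):
1. the loose half stands flush against the fixed half (y of half_mid in the frame of bed between 0.027 and 0.0325 m and y of half_grip in the frame of bed above 0.03 m and x of half_mid in the frame of bed between -0.006 and 0.006 m and z of half_mid in the frame of bed below 0.051 m and angle between the x axis of half_mid and the x axis of bed, either way round below 0.035 rad), for 0.2 s.
2. the dust cover is swung aside, the pour hole clear (value of joint cover above 0.75 rad), for 0.2 s.
At the end, for the whole second after the job is handed in: The loose half stands upright on the casting board against the fixed half: gap at mid-length under 2.5 mm, ends level within 6 mm, faces parallel within 0.035 rad; the dust cover stands open by more than 0.75 rad, opened only after the halves were closed (y of half_mid in the frame of bed between 0.027 and 0.0325 m and y of half_grip in the frame of bed above 0.03 m and x of half_mid in the frame of bed between -0.006 and 0.006 m and z of half_mid in the frame of bed below 0.0495 m and angle between the x axis of half_mid and the x axis of bed, either way round below 0.035 rad and angle between half_mid's own z axis and vertical below 0.04 rad and value of joint cover above 0.75 rad); the robot touches nothing.
It fails at once if the loose half is tipped (over 0.5 rad) (angle between half_mid's own z axis and vertical above 0.5 rad).
It fails at once if a bystander (bowl, brush or jar) is moved over 30 mm (distance of any of bowl, brush, jar from where it was at the start of the episode above 0.03 m).
It also fails if it takes over 54 s, if anything falls off the work surface, if the arm or the gripper's body presses on something with over 40 N, if the wrist force passes 120 N, or if a joint passes its speed limit or range.

## Working session

There is one attempt and no reset: what is moved stays moved. The work goes in short steps, Python scripts to look and compute and a tool call to move; the robot and the scene stay as the last step left them, time stands still between calls to the robot, and variables do not carry over. Pictures are saved under pics/ and viewed, at most 10 in all, crops included, and the job is handed in when it is done.

Besides the shell and the picture viewer there is one more tool, called after ">>>" by a JSON object that holds its "method" and its "body", one argument or row to a line. move_arm: Moves the arm, as the interface text tells. Its arguments: {"type":"object","properties":{"targets":{"type":"array"},"force":{"type":"number"}},"required":["targets"]}

```bash
mkdir -p pics
cat > h.py <<'E'
import numpy as np, cv2
from rig import robot, grab_frame, get_calibration, spotter
def toW(cal,p): return np.array(cal["R"]).T@(np.array(p)-np.array(cal["t"]).ravel())
def cloud(cam):
    cal=get_calibration(cam); im,d=grab_frame(cam)
    K=np.array(cal["camera_matrix"]); v,u=np.mgrid[:384,:512]
    P=np.stack([(u-K[0,2])/K[0,0]*d,(v-K[1,2])/K[1,1]*d,d],-1)
    W=(P-np.array(cal["t"]).ravel())@np.array(cal["R"]); W[d==0]=np.nan
    return im,W,cal
def find(cam,cal,names):
    for n in names:
        for r in spotter.tip_of(cam,n)[:3]: print(cam,n,round(r["score"],2),toW(cal,r["xyz"]).round(4))
E
python3 - <<'E'
from h import *
np.set_printoptions(suppress=True)
for c in ["scene","side"]:
    im,W,cal=cloud(c); cv2.imwrite(f"pics/{c}0.png",im); np.save(f"{c}0.npy",W)
    find(c,cal,["bed","fixed_face","half_mid","half_grip","pour_hole","cover_knob","bowl","jar"])
s=robot.observe(); print({k:np.round(v,3) for k,v in s.items()})
E
```

```text
scene bed 0.74 [ 0.5722 -0.0338 -0.0011]
scene fixed_face 0.71 [ 0.5729 -0.0347  0.0491]
scene fixed_face 0.46 [ 0.6105 -0.223  -0.0003]
scene half_mid 0.88 [0.4866 0.3454 0.0354]
scene half_mid 0.79 [0.3433 0.2017 0.0323]
scene half_mid 0.63 [0.5881 0.0774 0.0425]
scene half_grip 0.96 [0.4863 0.3428 0.0776]
scene half_grip 0.77 [0.5867 0.0865 0.0948]
scene half_grip 0.6 [0.3503 0.201  0.079 ]
scene pour_hole 0.59 [ 0.5489 -0.0822  0.0813]
scene cover_knob 0.58 [ 0.5464 -0.0854  0.1026]
scene bowl 0.87 [0.7617 0.0418 0.0043]
scene bowl 0.43 [0.5914 0.079  0.0419]
scene jar 0.72 [0.7644 0.0386 0.0028]
scene jar 0.61 [ 0.6369  0.2498 -0.0027]
side bed 0.64 [ 0.5779 -0.0315 -0.0008]
side bed 0.64 [0.6341 0.2546 0.    ]
side fixed_face 0.8 [ 0.5739 -0.0362  0.0492]
side half_mid 0.94 [0.4891 0.349  0.0367]
side half_mid 0.92 [0.5873 0.0803 0.0481]
side half_mid 0.57 [0.3457 0.2081 0.03  ]
side half_grip 0.89 [0.5881 0.0866 0.0986]
side half_grip 0.76 [0.4853 0.3422 0.0805]
side half_grip 0.56 [0.3418 0.2046 0.0832]
side pour_hole 0.79 [ 0.5495 -0.0857  0.0817]
side cover_knob 0.94 [ 0.5489 -0.0812  0.0991]
side bowl 0.56 [ 0.7623  0.0465 -0.0021]
side jar 0.69 [ 0.6356  0.2526 -0.003 ]
{'time_s': np.float64(0.9), 'qpos': array([ 1.292,  0.091,  1.231, -0.   ,  1.82 , -0.057]), 'dq': array([-0.001,  0.   ,  0.   , -0.   , -0.   , -0.   ]), 'effort': array([  0.001, -45.846, -41.81 ,   0.   ,   0.001,   0.   ]), 'eef_pos': array([0.132, 0.585, 0.231]), 'orientation': array([0.111, 0.994, 0.   , 0.   ]), 'force': array([ 0.308, -0.733, -0.081]), 'ft_torque': array([-0.   , -0.016,  0.035]), 'gripper_force': np.float64(0.0), 'grip_width': np.float64(0.996)}
```

View pics/scene0.png

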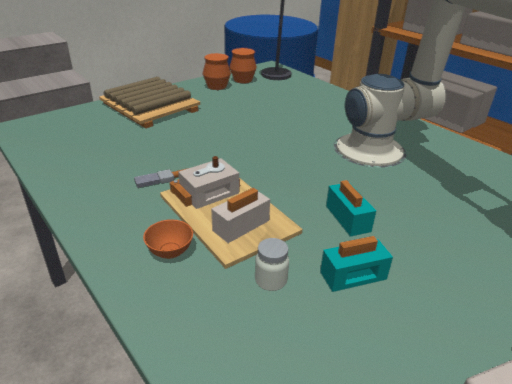

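View pics/side0.png

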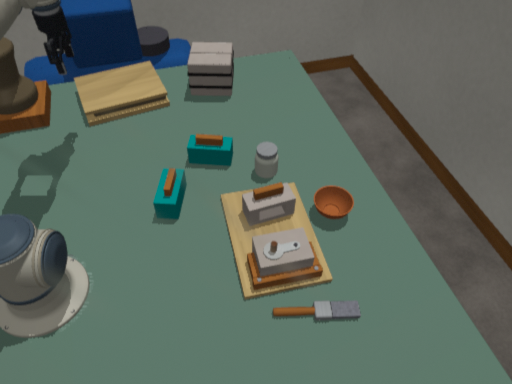

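The grey loose half is at about pixel (241,213) in scene and (268,203) in side. The two turquoise ones are look-alikes. The jar is at (272,263), and the cover knob stands on the fixed half at (215,162). Next I'll fit the block tops and the board from depth.

```bash
cat > fit.py <<'E'
from h import *
def rect(P):
    P=P.astype(np.float32); c,s,a=cv2.minAreaRect((P[:,:2]*1000).astype(np.float32)); return np.round(c,1),np.round(s,1),round(a,2),len(P)
def sel(W,z0,z1,x,y):
    P=W.reshape(-1,3); return P[(P[:,2]>z0)&(P[:,2]<z1)&(P[:,0]>x[0])&(P[:,0]<x[1])&(P[:,1]>y[0])&(P[:,1]<y[1])]
E
python3 - <<'E'
from fit import *
for c in ["scene","side"]:
    W=np.load(c+"0.npy")
    for n,a in dict(board=(.009,.021,(.44,.72),(-.2,.21)),fixedtop=(.075,.0855,(.48,.68),(-.16,-.01)),loosetop=(.075,.085,(.48,.70),(.02,.16)),batten=(.102,.115,(.48,.7),(.02,.16)),knob=(.108,.122,(.48,.68),(-.16,-.01))).items():
        P=sel(W,*a); 
        if len(P)>4: print(c,n,*rect(P),"z",np.median(P[:,2]).round(4))
E
```

```text
scene board [577.7  11. ] [331.2 222.6] 86.59 3486 z 0.0157
scene fixedtop [572.  -79.9] [ 96.7 133. ] 87.12 861 z 0.081
scene loosetop [589.4  82.3] [133.   63.1] 3.29 592 z 0.0806
scene batten [589.9  88. ] [80.3 21.5] 4.16 218 z 0.1081
scene knob [548.3 -85.9] [14.3 13.1] 59.35 25 z 0.1125
side board [575.7 -12.6] [380.4 220.7] 86.63 3697 z 0.015
side fixedtop [571.7 -80.9] [ 93.4 131.1] 87.02 1547 z 0.0803
side loosetop [588.3  80.3] [131.1  63.7] 3.43 638 z 0.08
side batten [587.5  84.7] [80.6 20.9] 4.02 197 z 0.1075
side knob [546.3 -86.3] [17.9 11.7] 72.32 34 z 0.1132
```

```bash
cat > go.py <<'E'
import sys; from h import *
from scipy.spatial.transform import Rotation as R
# args: x y z (mm), tool-y angle (deg): tool pointing down
def go(x,y,z,ang):
    s=robot.observe(); R0=R.from_quat(s["orientation"]); a=np.radians(ang)
    yt=np.array([np.cos(a),np.sin(a),0]); zt=np.array([0,0,-1.]); Rt=R.from_matrix(np.stack([np.cross(yt,zt),yt,zt],1))
    print("t",s["time_s"],"shift",R0.inv().apply(np.array([x,y,z])-s["eef_pos"]*1000).round(1),"turn",(R0.inv()*Rt).as_rotvec(degrees=True).round(2),"F",np.round(s["force"],1),"w",s["grip_width"],"q6",s["qpos"][5])
if __name__=="__main__": go(*map(float,sys.argv[1:]))
E
python3 go.py 589 86 210 93.6; python3 -c "
from h import *
print(get_calibration('wrist'))"
```

```text
t 0.9 shift [-555.6 -386.5   21.3] turn [  0.     0.   -16.31] F [ 0.3 -0.7 -0.1] w 0.9956162242165174 q6 -0.05669288951668683
{'camera_matrix': array([[301.9411163 ,   0.        , 253.80971003],
       [  0.        , 301.9411163 , 188.44661982],
       [  0.        ,   0.        ,   1.        ]]), 'R': array([[ 2.20406444e-01,  9.75407910e-01,  6.39158319e-04],
       [ 9.35094270e-01, -2.11483387e-01,  2.84382635e-01],
       [ 2.77524243e-01, -6.20820921e-02, -9.58710649e-01]]), 't': array([-0.59964112, -0.03679788,  0.37917053])}
```

>>> {"method": "move_arm", "body": {
  "targets": [
    [[-556,-386,0],[0,0,-16.3],50],
    [[-556,-386,0],[0,0,-16.3],50],
    [[-556,-386,0],[0,0,-16.3],50],
    [[-556,-386,0],[0,0,-16.3],50],
    [[-556,-386,0],[0,0,-16.3],50],
    [[-556,-386,0],[0,0,-16.3],50],
    [[-556,-386,0],[0,0,-16.3],50],
    [[-556,-386,0],[0,0,-16.3],50],
    [[-556,-386,0],[0,0,-16.3],50],
    [[-556,-386,0],[0,0,-16.3],50]
  ]
}}

```text
time_s: 2.15
eef_pos: [0.5546, 0.124, 0.2316]
orientation: [-0.031, 1.0, 0.0, 0.0]
force: [0.7, 0.4, -0.1]
grip_width: 0.585
gripper_force: 0.0
```

```bash
python3 go.py 589 86 210 93.6
```

```text
t 2.15 shift [-31.9 -40.1  21.6] turn [ 0.02  0.04 -0.01] F [ 0.7  0.4 -0.1] w 0.584804365155488 q6 -1.4733648568356048
```

>>> {"method": "move_arm", "body": {
  "targets": [
    [[-32,-40,0],[0,0,0],50],
    [[-32,-40,0],[0,0,0],50],
    [[-32,-40,0],[0,0,0],50],
    [[-32,-40,0],[0,0,0],50]
  ]
}}

```text
time_s: 2.65
eef_pos: [0.5873, 0.089, 0.2318]
orientation: [-0.032, 0.999, 0.0, 0.0]
force: [-0.2, -0.0, -0.3]
grip_width: 0.585
gripper_force: 0.0
```

```bash
cat > wr.py <<'E'
from fit import *; import sys
im,W,cal=cloud("wrist"); cv2.imwrite(f"pics/{sys.argv[1]}.png",im); np.save(sys.argv[1]+".npy",W)
find("wrist",cal,["fixed_face","half_mid","half_grip","cover_knob"])
for n,a in dict(fixedtop=(.075,.0855,(.48,.68),(-.16,-.02)),loosetop=(.075,.085,(.48,.70),(-.02,.16)),batten=(.102,.115,(.48,.7),(-.02,.16)),knob=(.108,.122,(.48,.68),(-.16,-.01))).items():
        P=sel(W,*a)
        if len(P)>4: print(n,*rect(P),"z",np.median(P[:,2]).round(4))
E
python3 wr.py w1; python3 go.py 589 86 210 93.6
```

```text
wrist fixed_face 0.84 [ 0.576  -0.0375  0.0458]
wrist half_mid 0.97 [0.4921 0.3521 0.033 ]
wrist half_mid 0.56 [0.5896 0.0817 0.0485]
wrist half_grip 0.81 [0.5876 0.0856 0.0912]
wrist cover_knob 0.73 [ 0.5456 -0.0873  0.1047]
fixedtop [572.2 -80.9] [ 91.5 130.3] 86.55 11029 z 0.0804
loosetop [589.1  81.2] [130.6  60.1] 3.48 5900 z 0.0803
batten [588.4  86.3] [79.8 17.9] 3.71 1638 z 0.1082
knob [546.7 -86.3] [15.  15.5] 36.83 319 z 0.113
t 2.9 shift [-1.2 -2.6 21.6] turn [0.   0.03 0.06] F [ 0.6 -0.2 -0.3] w 0.5878423488202027 q6 -1.5423049409390621
```

View pics/w1.png

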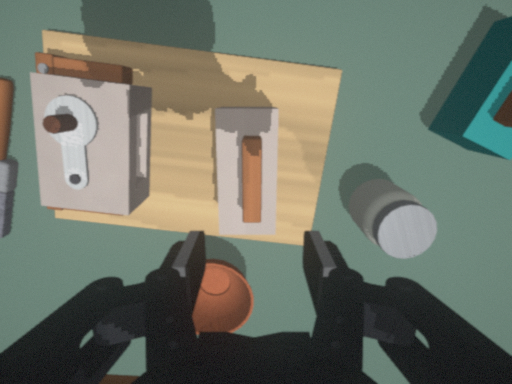

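The wrist view shows the batten at (252,180), the knob at (60,122), and the cover still closed over the hole. The fits match the known sizes well. Descending onto the batten.

```bash
python3 go.py 588.4 86.3 87 93.6
```

```text
t 2.9 shift [ -0.6  -2.3 144.6] turn [0.   0.03 0.06] F [ 0.6 -0.2 -0.3] w 0.5878423488202027 q6 -1.5423049409390621
```

>>> {"method": "move_arm", "body": {
  "targets": [
    [[-1,-2.5,50],[0,0,0],50],
    [[-1,-2.5,90],[0,0,0],50],
    [[-1,-2.5,120],[0,0,0],50],
    [[-1,-2.5,140],[0,0,0],50],
    [[-1,-2.5,144],[0,0,0],50],
    [[-1,-2.5,144],[0,0,0],50]
  ],
  "force": 50
}}

```text
time_s: 3.65
eef_pos: [0.5895, 0.0855, 0.0884]
orientation: [-0.031, 1.0, 0.0, 0.001]
force: [0.1, 0.2, -0.2]
grip_width: 0.586
gripper_force: 0.0
```

```bash
python3 go.py 588.4 86.3 87 93.6
```

```text
t 3.65 shift [1.1 0.8 1.4] turn [0.   0.08 0.  ] F [ 0.1  0.2 -0.2] w 0.5857484142428954 q6 -1.5466579674646634
```

Close, then lift 5 mm.

>>> {"method": "move_arm", "body": {
  "targets": [
    [[1,0.5,0],[0,0,0],10],
    [[1,0.5,0],[0,0,0],10],
    [[1,0.5,0],[0,0,0],10],
    [[1,0.5,0],[0,0,0],10],
    [[1,0.5,0],[0,0,0],10],
    [[1,0.5,0],[0,0,0],10],
    [[1,0.5,-3],[0,0,0],10],
    [[1,0.5,-6],[0,0,0],10],
    [[1,0.5,-6],[0,0,0],10]
  ],
  "force": 60
}}

```text
time_s: 4.78
eef_pos: [0.5877, 0.0856, 0.0925]
orientation: [-0.031, 1.0, -0.0, -0.001]
force: [0.4, -0.0, -5.5]
grip_width: 0.196
gripper_force: 60.0
```

```bash
python3 go.py 588.4 86.3 93 93.6
```

```text
t 4.775 shift [-0.8  0.6 -0.5] turn [-0.01 -0.08 -0.02] F [ 0.4 -0.  -5.5] w 0.1955944780590025 q6 -1.5457782961004065
```

```bash
python3 go.py 576.7 4.9 93 86.6
```

```text
t 4.775 shift [ 16.  -79.9  -0.5] turn [-0.02 -0.08  6.98] F [ 0.4 -0.  -5.5] w 0.1955944780590025 q6 -1.5457782961004065
```

>>> {"method": "move_arm", "body": {
  "targets": [
    [[3,-16,0],[0,0,1.4],10],
    [[6,-32,0],[0,0,2.8],10],
    [[9.5,-48,0],[0,0,4.2],10],
    [[13,-64,0],[0,0,5.6],10],
    [[15,-74,0],[0,0,7],10],
    [[16,-80,0],[0,0,7],10],
    [[16,-80,0],[0,0,7],10],
    [[16,-80,0],[0,0,7],10]
  ]
}}

```text
time_s: 5.78
eef_pos: [0.5771, 0.0054, 0.0933]
orientation: [0.029, 1.0, 0.0, 0.0]
force: [0.4, -0.7, -5.2]
grip_width: 0.196
gripper_force: 60.0
```

```bash
python3 wr.py w2; python3 go.py 576.7 4.9 93 86.6
```

```text
wrist fixed_face 0.72 [ 0.573  -0.0349  0.0496]
wrist half_grip 0.73 [0.5783 0.0049 0.0994]
wrist cover_knob 0.89 [ 0.5484 -0.0854  0.102 ]
fixedtop [572.8 -73.4] [107.1 130.9] 87.15 27408 z 0.0805
loosetop [577.3   3.6] [ 53.5 130.6] 86.91 4460 z 0.0846
batten [576.6   6.5] [80.3 42. ] 12.79 6681 z 0.1128
knob [554.6 -52.1] [87.2 15.6] 77.26 1360 z 0.113
t 6.025 shift [ 0.4 -0.5  0.3] turn [0.   0.   0.02] F [ 0.1 -0.6 -5.7] w 0.1950024448732048 q6 -1.5615583782341669
```

View pics/w2.png

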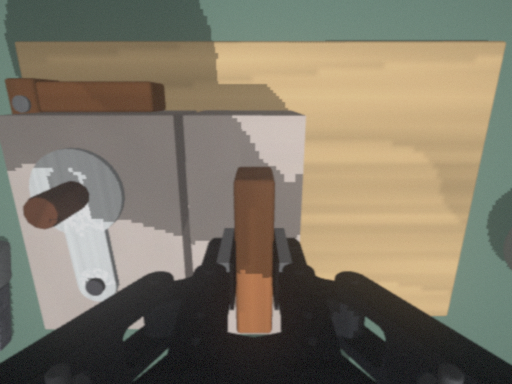

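The fixed and loose halves are parallel with a small gap at column ~180, and their far ends line up at row ~113. Checking this numerically.

```bash
cat > ends.py <<'E'
from fit import *; import sys
W=np.load(sys.argv[1]+".npy").reshape(-1,3); dz=float(sys.argv[2])
a=np.radians(-3.3); o=np.array([.5749,-.036]); B=W.copy(); B[:,:2]=(W[:,:2]-o)@np.array([[np.cos(a),-np.sin(a)],[np.sin(a),np.cos(a)]]); B*=1000
F=B[(abs(B[:,2]-80.4)<2.0)&(abs(B[:,0])<80)&(B[:,1]<-3)&(B[:,1]>-110)]
L=B[(abs(B[:,2]-80.4-dz)<2.0)&(abs(B[:,0])<80)&(B[:,1]>1.5+0*dz)&(B[:,1]<80)]
def edge(P,along,lo,hi,other,f):  # edge position vs 'along' bins
    t=np.arange(lo,hi,4); r=[(c+2,f(P[(P[:,along]>=c)&(P[:,along]<c+4),other])) for c in t if ((P[:,along]>=c)&(P[:,along]<c+4)).sum()>15]
    if len(r)<4: return None
    r=np.array(r); p=np.polyfit(r[:,0],r[:,1],1); return np.median(r[:,1]).round(2),"slope",p[0].round(4),"n",len(r)
mn=lambda v:np.percentile(v,1); mx=lambda v:np.percentile(v,99)
print("fixed -x end",edge(F,1,-80,-8,0,np.min)); print("loose -x end",edge(L,1,6,60,0,np.min))
print("fixed seam",edge(F,0,-60,60,1,np.max)); print("loose seam",edge(L,0,-60,60,1,np.min)); print("loose back",edge(L,0,-60,60,1,np.max))
print("fixed +x end",edge(F,1,-80,-8,0,np.max)); print("loose +x end",edge(L,1,6,60,0,np.max))
E
python3 ends.py w2 4.1
```

```text
fixed -x end (np.float64(-64.99), 'slope', np.float64(0.0016), 'n', 18)
loose -x end (np.float64(-65.04), 'slope', np.float64(0.0025), 'n', 14)
fixed seam (np.float64(-3.06), 'slope', np.float64(-0.3445), 'n', 30)
loose seam (np.float64(6.03), 'slope', np.float64(0.1675), 'n', 24)
loose back (np.float64(65.76), 'slope', np.float64(-0.2418), 'n', 24)
fixed +x end (np.float64(50.83), 'slope', np.float64(-0.3108), 'n', 18)
loose +x end (np.float64(64.67), 'slope', np.float64(0.6698), 'n', 14)
```

>>> {"method": "move_arm", "body": {
  "targets": [
    [[0,0,3],[0,0,0],10],
    [[0,0,5],[0,0,0],10],
    [[0,0,5.5],[0,0,0],10],
    [[0,0,5.5],[0,0,0],10],
    [[0,-2.5,5.5],[0,0,0],10],
    [[0,-4.5,5.5],[0,0,0],10],
    [[0,-4.5,5.5],[0,0,0],10]
  ]
}}

```text
time_s: 6.9
eef_pos: [0.5778, 0.0008, 0.0889]
orientation: [0.03, 1.0, 0.0, 0.001]
force: [0.8, 4.2, 4.9]
grip_width: 0.193
gripper_force: 61.3
```

```bash
python3 go.py 576.7 4.9 93 86.6
```

```text
t 6.9 shift [ 1.3  4.  -4.1] turn [0.04 0.17 0.  ] F [0.8 4.2 4.9] w 0.19342809150588164 q6 -1.5694747264410425
```

>>> {"method": "move_arm", "body": {
  "targets": [
    [[0,-1,0],[0,0,0],10],
    [[0,-1.5,0],[0,0,0],10],
    [[0,-2,0],[0,0,0],10],
    [[0,-2,0],[0,0,0],10]
  ]
}}

```text
time_s: 7.4
eef_pos: [0.5776, -0.0004, 0.089]
orientation: [0.029, 1.0, 0.001, 0.001]
force: [0.7, 7.0, 5.8]
grip_width: 0.197
gripper_force: 61.6
```

>>> {"method": "move_arm", "body": {
  "targets": [
    [[0,-1,0],[0,0,0],10],
    [[0,-2,0],[0,0,0],10],
    [[0,-2,0],[0,0,0],10]
  ]
}}

```text
time_s: 7.78
eef_pos: [0.5776, -0.0007, 0.089]
orientation: [0.029, 1.0, 0.002, 0.001]
force: [0.6, 11.8, 6.1]
grip_width: 0.195
gripper_force: 61.4
```

```bash
python3 wr.py w3 | grep -v z; python3 ends.py w3 0; python3 go.py 576.7 4.9 93 86.6
```

```text
wrist half_grip 0.71 [ 0.5465 -0.0809  0.0817]
wrist half_grip 0.57 [ 0.5763 -0.001   0.0967]
wrist cover_knob 0.63 [ 0.5446 -0.0854  0.1019]
fixed -x end (np.float64(-64.75), 'slope', np.float64(0.0007), 'n', 18)
loose -x end (np.float64(-64.2), 'slope', np.float64(0.0008), 'n', 14)
fixed seam (np.float64(-3.1), 'slope', np.float64(-0.4385), 'n', 30)
loose seam (np.float64(1.56), 'slope', np.float64(0.1602), 'n', 24)
loose back (np.float64(59.84), 'slope', np.float64(-0.2437), 'n', 24)
fixed +x end (np.float64(45.88), 'slope', np.float64(-0.2006), 'n', 18)
loose +x end (np.float64(64.99), 'slope', np.float64(0.2348), 'n', 14)
t 8.025 shift [ 1.2  5.5 -4. ] turn [0.28 0.16 0.11] F [ 0.7 12.7  6.2] w 0.193286907862454 q6 -1.5763432732585152
```

View pics/w3.png

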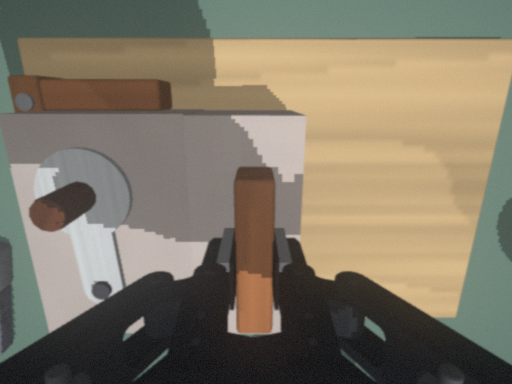

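Contact made: force is rising without motion, no gap shows, the back is at y≈59.8, and the ends agree within 0.6 mm. I'll release and rise.

>>> {"method": "move_arm", "body": {
  "targets": [
    [[0,1.5,-0.5],[0,0,0],12],
    [[0,1.5,-0.5],[0,0,0],35],
    [[0,1.5,-0.5],[0,0,0],35],
    [[0,1.5,-0.5],[0,0,0],35],
    [[0,1.5,-20],[0,0,0],35],
    [[0,1.5,-60],[0,0,0],35],
    [[0,1.5,-110],[0,0,0],35],
    [[0,1.5,-140],[0,0,0],35],
    [[0,1.5,-140],[0,0,0],35],
    [[0,1.5,-140],[0,0,0],35]
  ]
}}

```text
time_s: 9.28
eef_pos: [0.5765, -0.0021, 0.2274]
orientation: [0.03, 1.0, -0.0, -0.0]
force: [1.0, -0.7, -0.3]
grip_width: 0.408
gripper_force: 0.0
```

```bash
python3 wr.py w4 | grep -v half; python3 ends.py w4 0; python3 go.py 576.7 4.9 93 86.6
python3 - <<'E'
from h import *
im=cv2.imread("pics/w4.png"); cv2.imwrite("pics/w4c.png",cv2.resize(im[40:280,30:350],None,fx=2.4,fy=2.4,interpolation=cv2.INTER_CUBIC))
E
```

```text
wrist fixed_face 0.7 [ 0.5739 -0.0376  0.0483]
wrist cover_knob 0.88 [ 0.5445 -0.0851  0.1016]
fixedtop [573.3 -71.8] [110.1 130.8] 86.53 12175 z 0.0804
loosetop [578.    1.6] [ 47.6 130.7] 88.04 4063 z 0.0804
batten [ 5.775e+02 -4.000e-01] [17.8 80.2] 86.89 1679 z 0.1082
knob [575.5 -49.2] [109.8  15.3] 52.48 281 z 0.113
fixed -x end (np.float64(-64.93), 'slope', np.float64(0.0027), 'n', 18)
loose -x end (np.float64(-63.84), 'slope', np.float64(0.0024), 'n', 14)
fixed seam (np.float64(-3.4), 'slope', np.float64(-0.0019), 'n', 30)
loose seam (np.float64(1.83), 'slope', np.float64(0.0007), 'n', 30)
loose back (np.float64(60.24), 'slope', np.float64(-0.0018), 'n', 30)
fixed +x end (np.float64(64.22), 'slope', np.float64(-0.0701), 'n', 18)
loose +x end (np.float64(65.75), 'slope', np.float64(-0.0009), 'n', 14)
t 9.525 shift [ -0.4   6.9 133.4] turn [ 0.   -0.14 -0.01] F [ 0.4 -0.2 -0.1] w 0.4110215950489113 q6 -1.5737614700553566
```

View pics/w4c.png

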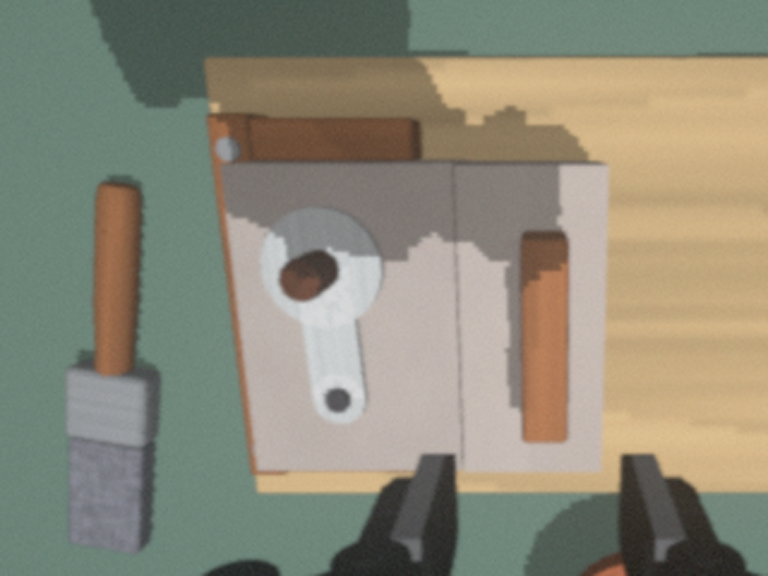

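The seam shows as a thin uniform line at crop column ~457, ends level, cover still shut. I'll push the knob open with shut fingers.

```bash
cat > bed.py <<'E'
import sys; from go import go; import numpy as np
x,y,z=map(float,sys.argv[1:]); a=np.radians(-3.4); c,s=np.cos(a),np.sin(a)
go(574.9+c*x-s*y,-36+s*x+c*y,z,86.6)
E
python3 bed.py -25 -18 92
python3 - <<'E'
import numpy as np
for t in [0,.1,.2,.4,.6,.8,1,1.15]: print(t,"from start: tool x,y",-(55-55*np.cos(t)),-55*np.sin(t)-50+22.5+18)
E
```

```text
t 9.525 shift [ 24.  -52.  134.4] turn [ 0.   -0.14 -0.01] F [ 0.4 -0.2 -0.1] w 0.4110215950489113 q6 -1.5737614700553566
0 from start: tool x,y -0.0 -9.5
0.1 from start: tool x,y -0.27477090970857887 -14.990837915575547
0.2 from start: tool x,y -1.0963382187317094 -20.426813193728364
0.4 from start: tool x,y -4.34164532984132 -30.91800882697578
0.6 from start: tool x,y -9.606541179967692 -40.55533603672694
0.8 from start: tool x,y -16.681130985905902 -48.95458499947375
1 from start: tool x,y -25.28337317725231 -55.780904164434304
1.15 from start: tool x,y -32.53319075137134 -59.702016714328664
```

>>> {"method": "move_arm", "body": {
  "targets": [
    [[24,-52,0],[0,0,0],0],
    [[24,-52,0],[0,0,0],0],
    [[24,-52,30],[0,0,0],0],
    [[24,-52,70],[0,0,0],0],
    [[24,-52,100],[0,0,0],0],
    [[24,-52,122],[0,0,0],0],
    [[24,-52,134],[0,0,0],0],
    [[24,-52,134],[0,0,0],0]
  ]
}}

```text
time_s: 10.52
eef_pos: [0.5492, -0.052, 0.0929]
orientation: [0.03, 1.0, 0.0, -0.001]
force: [-1.2, -0.5, -0.5]
grip_width: -0.0
gripper_force: 0.0
```

```bash
python3 bed.py -25 -18 92
```

```text
t 10.525 shift [ 0.3 -0.5  0.9] turn [ 0.02 -0.1   0.01] F [-1.2 -0.5 -0.5] w -0.0003983762574730742 q6 -1.6678531216664467
```

>>> {"method": "move_arm", "body": {
  "targets": [
    [[0,-10,0],[0,0,0],0],
    [[-0.3,-15,0],[0,0,0],0],
    [[-1,-21,0],[0,0,0],0],
    [[-2.5,-26,0],[0,0,0],0],
    [[-4.5,-31,0],[0,0,0],0],
    [[-7,-36,0],[0,0,0],0],
    [[-10,-41,0],[0,0,0],0],
    [[-13,-45,0],[0,0,0],0],
    [[-17,-49,0],[0,0,0],0],
    [[-17,-49,0],[0,0,0],0]
  ]
}}

```text
time_s: 11.78
eef_pos: [0.564, -0.1029, 0.0937]
orientation: [0.03, 1.0, -0.0, 0.0]
force: [-0.6, -0.4, -0.4]
grip_width: -0.004
gripper_force: 0.0
```

>>> {"method": "move_arm", "body": {
  "targets": [
    [[-4,-4,0],[0,0,0],0],
    [[-8,-7,0],[0,0,0],0],
    [[-13,-10,0],[0,0,0],0],
    [[-17,-13,0],[0,0,0],0],
    [[-17,-13,0],[0,0,0],0]
  ]
}}

```text
time_s: 12.4
eef_pos: [0.5807, -0.1161, 0.0938]
orientation: [0.03, 1.0, 0.0, 0.001]
force: [2.9, 4.3, -1.3]
grip_width: 0.003
gripper_force: 1.9
```

>>> {"method": "move_arm", "body": {
  "targets": [
    [[0,8,0],[0,0,0],0],
    [[0,8,-40],[0,0,0],0],
    [[0,8,-90],[0,0,0],0],
    [[0,30,-130],[0,0,0],0],
    [[0,60,-140],[0,0,0],0],
    [[0,60,-140],[0,0,0],0],
    [[0,60,-140],[0,0,0],0]
  ]
}}

```text
time_s: 13.28
eef_pos: [0.583, -0.0569, 0.233]
orientation: [0.03, 1.0, -0.0, -0.001]
force: [-0.0, -0.1, -0.8]
grip_width: -0.003
gripper_force: 0.0
```

```bash
python3 wr.py w5; python3 ends.py w5 0
```

```text
wrist fixed_face 0.94 [ 0.5757 -0.0376  0.0479]
wrist half_mid 0.9 [ 0.5804 -0.0053  0.0476]
wrist half_mid 0.31 [ 0.6047 -0.2229  0.0015]
wrist cover_knob 0.92 [ 0.5808 -0.1352  0.1009]
wrist cover_knob 0.73 [ 0.5453 -0.0797  0.0792]
fixedtop [572. -88.] [143.3 130.2] 86.56 13072 z 0.0805
loosetop [577.7   1.1] [ 48.2 129.7] 87.27 3738 z 0.0804
batten [ 5.774e+02 -5.000e-01] [18.5 79.7] 86.59 1754 z 0.1082
knob [592.7 -77.4] [139.2  15.4] 77.97 251 z 0.113
fixed -x end (np.float64(-64.97), 'slope', np.float64(0.0024), 'n', 18)
loose -x end (np.float64(-63.88), 'slope', np.float64(0.0023), 'n', 14)
fixed seam (np.float64(-3.33), 'slope', np.float64(0.0007), 'n', 30)
loose seam (np.float64(1.94), 'slope', np.float64(0.0016), 'n', 30)
loose back (np.float64(60.53), 'slope', np.float64(-0.0025), 'n', 30)
fixed +x end (np.float64(64.07), 'slope', np.float64(0.0039), 'n', 18)
loose +x end (np.float64(65.25), 'slope', np.float64(-0.0002), 'n', 14)
```

View pics/w5.png

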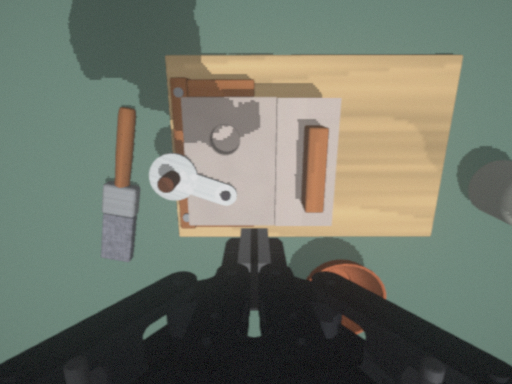

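The hole is fully clear at (225,139), and the knob at (170,182) puts the cover at about 1.15 rad. The seam is closed and parallel, the bystanders are untouched, and the arm is clear, so I'm handing in.

```bash
python3 -c "
from rig import robot
print(robot.finish_job())"
```

```text
the job is handed in; nothing more can be done
None
```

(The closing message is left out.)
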